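# Stack the handled condiment tray on its base tray

### The arm

A 6-joint arm with a two-finger parallel gripper is mounted at the origin on the work surface. World frame = base frame: x ahead of the robot, y to its left, z up, the work surface at z = 0. Lengths are in m, angles in rad, forces in N, time in s.
With the tool pointing down it reaches from about 0.325 to 1 m from the base axis. Payload 5.1 kg.
Tool frame: the origin (TCP) lies on the mounting face of the last link; the fingertips stand 173 mm ahead of it and the grasp point (between the pads) lies 155 mm ahead of it (bot.grasp_offset is the distance from the TCP to the grasp point, in m); x points along the fingers, y is the direction in which the jaws open and shut, and the axes are right-handed (so a half turn about x gives the same grasp; the last joint's range is limited). The gripper opens to 85 mm and grips with 20 to 120 N. Pads are 22 mm wide; open, the fingers measure 114 mm over their backs; the gripper's body (76 mm by 85 mm) begins 54 mm behind the grasp point. The pads swing forward as they close: fully open they stand 13 mm farther back than shut.
Start: joints at [-0.083, 0.124, 1.65, -0, 1.367, -0.083], TCP at [0.65, -0, 0.405] pointing down, gripper open.
Joint ranges: [-2.61, 2.61], [-1.02, 2.33], [0.03, 2.71], [-1.35, 4.49], [0.32, 2.68], [-2.91, 2.91]. Speed limits (rad/s): [2.57, 2.57, 3.14, 3.14, 3.14, 3.14].

### API

Orientations are given as a 3x3 rotation matrix whose columns are the frame's x, y, z axes.
In Python, from cell import bot gives the robot as it stands.
- The arm moves only by the tool apply_moves, never from a script. Its argument "commands" is a list of rows, each an object with "rot": the turn, a rotation vector about the tool's x, y, z in degrees, a list of three; "travel": the shift along the tool's x, y, z in m, a list of three; "fingers": the closure, from 0 (fully open) to 1 (shut). In form: [{"rot": [wx, wy, wz], "travel": [x, y, z], "fingers": fingers}, ...]. A call has 1 to 20 rows; each row is the pose to reach, as a shift and turn from the pose commanded when the call began, along the tool's axes at that moment; what a row does not reach only later rows make up. A row lasts 1/12 s, in which the tool goes at most 41.7 mm and 7.16 degrees, less where a joint would pass 70% of its speed; a pose out of reach is approached as far as the arm can. A call with a gripper value outside its range is refused whole. The fingers move at their own pace and stop on an object; the grip force is fixed at half the most. Time passes only in rows, so rows that repeat a pose let the fingers close. It gives the time, the measured TCP pose, the force and the opening at its end, in the units of the state.
- bot.sense(): the state, without advancing time (a new reading comes with each control period).
- bot.read_camera(name): name is "scene" or "side" or "wrist"; returns the picture (400x640x3 uint8, blue, green, red); there is no depth.
- bot.camera_params(name): a dict with "camera_matrix" (3x3 intrinsics, pixels), "k1" (the pictures are not rectified: a ray, as slopes to the right and down, at radius r is drawn at 1 + k1 r^2 times it, then the intrinsics apply), "extrinsics" (4x4, takes a point from camera to world coordinates). Camera axes: x right, y up, looking along -z (the intrinsics and any distortion apply to the point x, -y, -z); pixel columns grow to the right and rows downward; lengths in m; the calibration is good to about 2 mm. A picture is of the moment at which its call begins: read the wrist's pose just before it. camera_params takes no time and is no camera call; for the wrist camera it gives the pose at the moment of the call.
- bot.finish_job(): hands the job in, once; it reports no verdict.
Trained networks look in the newest picture that a camera, given by its name, has taken for a name from the list of things; names that differ only in an ending like _2 or _b are one class to them, and where a whole thing is asked for, a point or a joint stands for the part that bears it (a point fixed in the world has none). Each returns a list of dicts, best first, with "score" (0 to 1); they miss things now and then, are a little off and sometimes report something else, mostly with a low value. They report only what shows in the picture. A call takes as long as a camera call. They do not tell look-alikes from the thing itself.
- bot.find_in(camera, name): "box" ([left, top, width, height] in pixels, round what is visible of it).
The state is a dict: "clock": time; "joint_pos": joint angles; "joint_vel": joint speeds; "tau": joint torques, N m; "eef_pos": TCP position; "ee_rot": TCP orientation; "contact_force": force on the tool from outside, world axes, zero at the start; "torque": the same for the moment, N m; "width": opening from 0.0 (shut) to 1.0 (fully open).
Only numpy, scipy, OpenCV 4.12 (cv2) and the standard library are available. Lean on these libraries where they do the work, as an engineer would, in place of code of your own. Each camera call takes 0.05 s, during which the arm holds its last target.

### The job

Draw the wooden tray out from under the steel rack by its front stub handle, keeping it on the counter, and let go of it once it stands in the open. Then take it by its arch handle, lift it over the open wooden tray that has a socket in each corner, and lower it gently, long sides together (either way round), so that all four lugs are fully home in the sockets before you let go. Leave the lower tray and everything else where they stand.

Things in the scene. Friction and masses are not known exactly. Their poses are not given: they have to be found in the camera images.
- tray_mid (a point): Upper tray, plain wood, a 160 x 116 mm open box (walls 5 mm thick, box 40 mm high) on four round lugs 14 mm high; stands on the counter half under the rack, 0.35 to 0.6 kg. Point: centre of the box, 34 mm above the lugs' tips. x runs along the 160 mm side, away from the stub handle; y across; z up. Lugs: 14 mm diameter, tapered to 8 mm over the last 6 mm, centred at x = +-65, y = +-43 mm, below the box's underside (20 mm below this point). The sockets have the same spacing.
- tray_arch (a point): Centre of the tray's arch handle bar, 63 mm above tray_mid, same axes. The bar runs across the tray along y, 92 mm long, 12 mm thick (x), 14 mm high (z), on two posts (10 mm along y, 12 mm along x) at y = +-40 mm from tray_mid; free space beneath it down into the open box. Total height of the tray 104 mm.
- tray_stub (a point): Place to grip the tray's stub handle, same axes: a level bar 65 mm long along x, 16 mm wide (y), 20 mm high (z), standing out from the front wall (the one facing the robot); this point is on its centre line, 40 mm before the wall, 120 mm before tray_mid, 40 mm above the counter.
- base_top (a point): Lower tray, plain wood, loose, 0.9 kg, 160 x 116 mm, 50 mm high, empty. Point: centre of its rim plane, 50 mm above the counter. x along the 160 mm side, y across, z up. In each corner, at x = +-65, y = +-43 mm, a square socket 18 mm wide and 18 mm deep, open at the top. When stacked, the underside of the upper box lies on this rim: tray_mid 20 mm and tray_arch 83 mm above this point.
- rack_front (a point): Fixed steel rack on four posts with a slatted top: 200 mm wide, 170 mm deep, 143 mm high, 123 mm free under it, 176 mm between the posts. Point: on the counter below the middle of its open front edge. x points into the rack, away from the robot; y along the front edge; z up. The tray starts with its front wall about 45 mm out of the rack and its arch handle under the slats.
- tray: The upper tray as a whole; origin between its lugs' tips, 34 mm below tray_mid, same axes.
- base: The lower tray as a whole; origin at the centre of its underside, 50 mm below base_top, same axes.
- bowl: Bystander: glass mixing bowl, 150 mm across, 70 high. Origin at the centre of its underside.
- cup: Bystander: teal plastic cup, 76 mm across, 95 high. Origin at the centre of its underside.
- dish: Bystander: small white ceramic dipping dish, 70 mm across, 24 high, between the trays and farther from the robot. Origin at the centre of its underside.
- spatula: Bystander: bamboo spatula about 250 mm long, lying flat in the middle, pointing away from the robot. Origin at the centre of its underside.
There are look-alikes about, which are no part of the job. What is shaped like the base but pink is not meant.

How it is judged:
On the way, in this order (a step that is already met when the one before it is completed fails the run):
1. the upper tray stands on the counter, drawn out so far that its arch handle is at least 25 mm in front of the rack, and is let go (x of tray_mid in the frame of rack_front below -0.025 m and height (world z) of tray_mid below 0.039 m and angle between tray_mid's own z axis and vertical below 0.05 rad and contact force between the fingers and tray below 0.1 N), for 0.2 s.
2. it is lifted by its arch handle, lugs at least 40 mm above the counter (height (world z) of tray_mid above 0.074 m and distance between the grasp point and tray_arch below 0.045 m), for 0.1 s.
3. still held by the arch handle, it is down on the lower tray with its lugs at least 9 mm into the sockets (z of tray_mid in the frame of base_top below 0.025 m and horizontal distance between tray_mid and base_top below 0.008 m and distance between the grasp point and tray_arch below 0.045 m and contact force between the fingers and tray above 0.3 N), for 0.1 s.
At the end, for the whole second after the job is handed in: The upper tray sits level (within 0.04 rad) on the lower tray, which stands flat on the counter: centres within 7 mm, long sides parallel within 0.1 rad, underside on the rim within 3 mm, at rest and let go (z of tray_mid in the frame of base_top between 0.017 and 0.023 m and horizontal distance between tray_mid and base_top below 0.007 m and angle between the x axis of tray_mid and the x axis of base_top, either way round below 0.1 rad and angle between tray_mid's own z axis and vertical below 0.04 rad and angle between base_top's own z axis and vertical below 0.03 rad and height (world z) of base_top below 0.054 m and linear speed of tray below 0.02 m/s and contact force between the fingers and tray below 0.1 N); the robot touches nothing.
It fails at once if the upper tray is pressed on the lower with more than 45 N (contact force between tray and base above 45 N).
It fails at once if the lower tray is shifted by more than 40 mm (distance of base_top from where it was at the start of the episode above 0.04 m).
It fails at once if a bystander (bowl, cup, dish or spatula) is shifted by more than 30 mm (distance of any of bowl, cup, dish, spatula from where it was at the start of the episode above 0.03 m).
It also fails if it takes over 64 s, if anything falls off the work surface, if the arm or the gripper's body presses on something with over 40 N, if the wrist force passes 120 N, or if a joint passes its speed limit or range.

## Working session

There is one attempt and no reset: what is moved stays moved. The work goes in short steps, Python scripts to look and compute and a tool call to move; the robot and the scene stay as the last step left them, time stands still between calls to the robot, and variables do not carry over. Pictures are saved under pics/ and viewed, and the job is handed in when it is done.

Besides the shell and the picture viewer there is one more tool, called after ">>>" as a command line: name --argument value ..., lists and objects as JSON in quotes. apply_moves: Moves the arm, as the interface text tells. Its arguments: {"type":"object","properties":{"commands":{"type":"array","items":{"type":"object","properties":{"rot":{"type":"array","items":{"type":"number"}},"travel":{"type":"array","items":{"type":"number"}},"fingers":{"type":"number"}}}}},"required":["commands"]}

```bash
ls; mkdir -p pics; python3 - <<'E'
from cell import bot
import cv2
s=bot.sense();print(s['clock'],s['eef_pos'],s['ee_rot'],s['width'])
for c in ['scene','side','wrist']:
    im=bot.read_camera(c);cv2.imwrite(f'pics/{c}0.png',im)
    p=bot.camera_params(c);print(c,p)
    for n in ['tray','base','rack_front','tray_stub','tray_arch']:
        try:print(n,[(d['box'],round(d['score'],2)) for d in bot.find_in(c,n)])
        except Exception as e:print(n,e)
E
```

```text
pics
0.0 [ 6.49750359e-01 -2.09342107e-05  4.03437891e-01] [[-2.09620831e-03  9.99997802e-01 -4.60438035e-05]
 [ 1.90285982e-04 -4.56450239e-05 -9.99999981e-01]
 [-9.99997785e-01 -2.09621703e-03 -1.90189883e-04]] 0.9983862361380432
scene {'camera_matrix': array([[491.34617691,   0.        , 318.22320083],
       [  0.        , 491.34617691, 204.26748846],
       [  0.        ,   0.        ,   1.        ]]), 'k1': 0.016884746216718084, 'extrinsics': array([[ 0.72680634, -0.4829748 ,  0.48835222,  1.12023622],
       [ 0.68681572,  0.51732976, -0.51054294, -0.62939006],
       [-0.00605976,  0.70647382,  0.70771323,  0.97839231],
       [ 0.        ,  0.        ,  0.        ,  1.        ]])}
tray [([259.6, 289.7, 96.4, 80.5], 0.74)]
base [([290.2, 117.4, 61.0, 47.3], 0.94), ([258.8, 285.4, 94.8, 82.8], 0.62), ([352.6, 173.2, 74.0, 50.2], 0.57)]
rack_front [([260.7, 266.7, 129.8, 133.3], 0.71)]
tray_stub [([262.5, 287.4, 93.6, 81.6], 0.71)]
tray_arch [([257.5, 286.4, 99.5, 82.3], 0.63)]
side {'camera_matrix': array([[455.4021541 ,   0.        , 316.53062636],
       [  0.        , 455.4
[... 723 characters left out ...]
319.09996849],
       [  0.        , 335.82281319, 199.05312176],
       [  0.        ,   0.        ,   1.        ]]), 'k1': -0.021199474162331842, 'extrinsics': array([[ 9.99999654e-01,  9.83809220e-05, -8.26165037e-04,
         6.50695270e-01],
       [ 1.49007514e-04,  9.55752251e-01,  2.94172761e-01,
         7.50861306e-02],
       [ 8.18550081e-04, -2.94172782e-01,  9.55751905e-01,
         3.73298672e-01],
       [ 0.00000000e+00,  0.00000000e+00,  0.00000000e+00,
         1.00000000e+00]])}
tray [([252.8, 302.4, 183.7, 77.9], 0.93)]
base []
rack_front [([344.4, 272.1, 182.1, 127.9], 0.55)]
tray_stub [([249.8, 304.6, 186.8, 74.7], 0.67)]
tray_arch [([252.9, 305.5, 186.4, 74.9], 0.67)]
```

View pics/scene0.png

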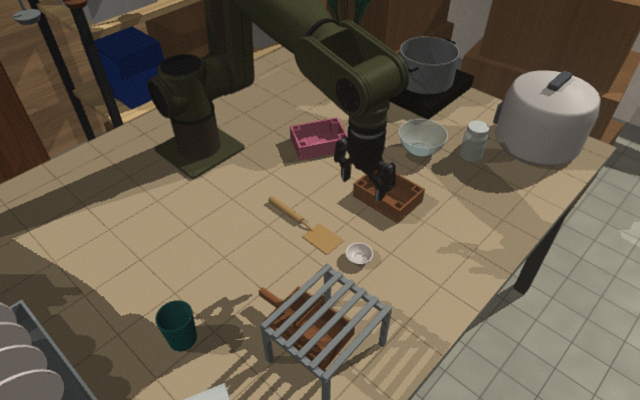

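View pics/side0.png

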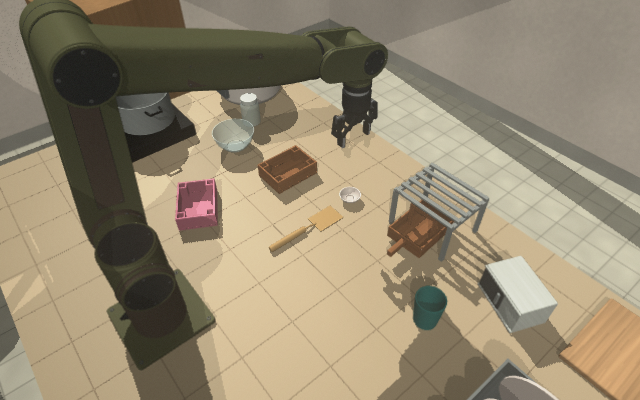

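View pics/wrist0.png

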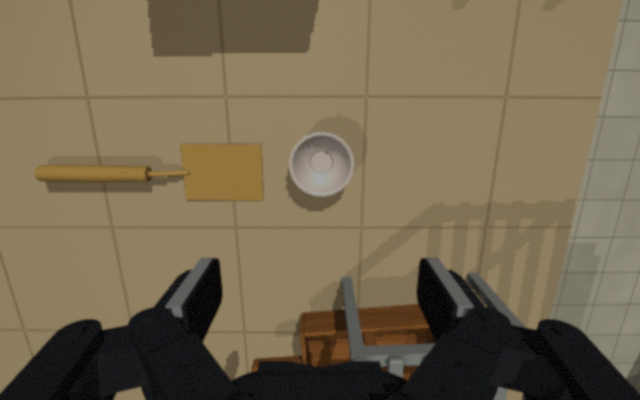

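```bash
cat > h.py <<'E'
import numpy as np,cv2
from cell import bot
def und(p,uv):
    K=p['camera_matrix'];k=p['k1']
    d=(np.array(uv,float)-K[:2,2])/[K[0,0],K[1,1]]
    u=d.copy()
    for _ in range(20): u=d/(1+k*(u@u))
    return u
def ray(p,uv):
    u=und(p,uv);E=np.array(p['extrinsics'])
    return E[:3,3],E[:3,:3]@np.array([u[0],-u[1],-1])
def plane(p,uv,z):
    o,d=ray(p,uv);return o+d*(z-o[2])/d[2]
def proj(p,X):
    E=np.array(p['extrinsics']);c=(np.atleast_2d(X)-E[:3,3])@E[:3,:3]
    u=np.c_[c[:,0],-c[:,1]]/(-c[:,2:]);r=(u**2).sum(1,keepdims=True)
    K=p['camera_matrix'];return u*(1+p['k1']*r)*[K[0,0],K[1,1]]+K[:2,2]
E
python3 - <<'E'
import cv2
a=cv2.imread('pics/scene0.png');b=cv2.imread('pics/side0.png')
def crop(im,x,y,w,h,s): return cv2.resize(im[y:y+h,x:x+w],None,fx=s,fy=s,interpolation=cv2.INTER_CUBIC)
cv2.imwrite('pics/c1.png',crop(a,250,260,160,120,5)); cv2.imwrite('pics/c2.png',crop(b,370,150,140,110,5))
import numpy as np
cv2.imwrite('pics/c3.png',np.hstack([crop(a,340,155,100,75,4),crop(b,245,130,100,75,4)]))
E
```

```text
(no output)
```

View pics/c1.png

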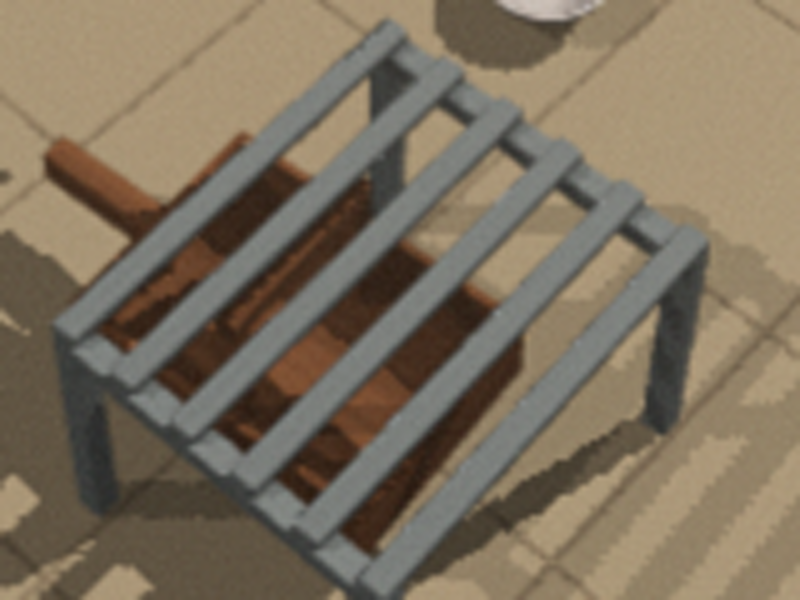

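View pics/c2.png

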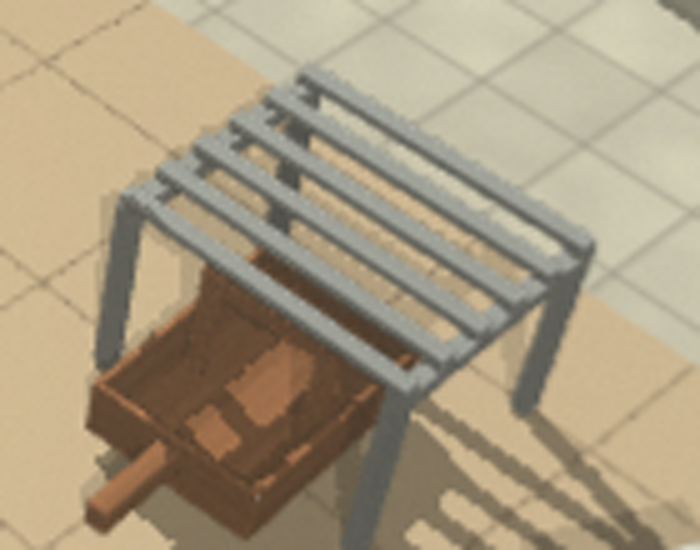

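View pics/c3.png

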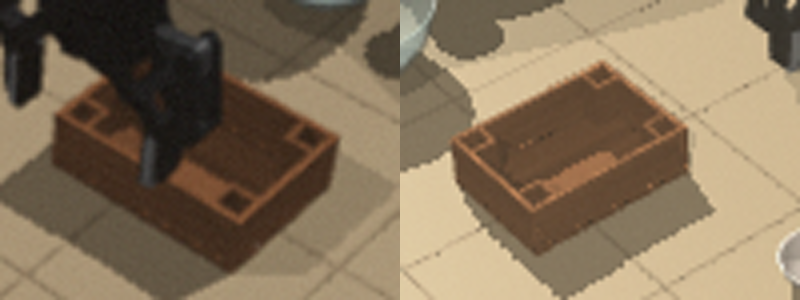

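```bash
python3 - <<'E'
from h import *
np.set_printoptions(precision=4,suppress=True)
ps=bot.camera_params('side');pc=bot.camera_params('scene')
S=lambda x,y:(370+x/5,150+y/5); C=lambda x,y:(250+x/5,260+y/5)
print('side rim FL',plane(ps,S(94,383),.054),'FR',plane(ps,S(250,497),.054))
print('stub end L',plane(ps,S(86,498),.05),'R',plane(ps,S(110,512),.05),'wall',plane(ps,S(150,445),.05),plane(ps,S(178,458),.05))
print('rack front slat L',plane(ps,S(125,200),.143),'R',plane(ps,S(412,392),.143))
print('rack back',plane(ps,S(310,65),.143),plane(ps,S(595,245),.143))
print('scene stub end',plane(pc,C(45,158),.05),plane(pc,C(65,138),.05))
print('scene rack',plane(pc,C(55,330),.143),plane(pc,C(388,22),.143),plane(pc,C(710,238),.143))
B=lambda x,y:(245+x/4,130+y/4)
q=[plane(ps,B(x-400,y),.05) for x,y in [(452,142),(601,60),(690,129),(532,212)]]
for a in q:print('base side',a)
print('c',np.mean(q,0))
B=lambda x,y:(340+x/4,155+y/4)
print('scene base L',plane(pc,B(53,115),.05),'front',plane(pc,B(240,224),.05),'R',plane(pc,B(340,138),.05))
E
```

```text
side rim FL [ 0.6286 -0.1877  0.054 ] FR [ 0.6351 -0.2997  0.054 ]
stub end L [ 0.5684 -0.2415  0.05  ] R [ 0.5716 -0.2566  0.05  ] wall [ 0.6227 -0.2377  0.05  ] [ 0.6278 -0.2541  0.05  ]
rack front slat L [ 0.6768 -0.1518  0.143 ] R [ 0.6879 -0.3451  0.143 ]
rack back [ 0.8441 -0.1415  0.143 ] [ 0.8484 -0.3402  0.143 ]
scene stub end [ 0.5736 -0.2547  0.05  ] [ 0.5721 -0.2412  0.05  ]
scene rack [ 0.6907 -0.3427  0.143 ] [ 0.6833 -0.1452  0.143 ] [ 0.8494 -0.1373  0.143 ]
base side [0.4911 0.2758 0.05  ]
base side [0.6499 0.2825 0.05  ]
base side [0.6517 0.1632 0.05  ]
base side [0.4929 0.1656 0.05  ]
c [0.5714 0.2218 0.05  ]
scene base L [0.4955 0.1656 0.05  ] front [0.6539 0.1689 0.05  ] R [0.6545 0.282  0.05  ]
```

>>> apply_moves --commands '[{"rot": [-7, 0, 0], "travel": [0.005, -0.004, 0.018], "fingers": 0}, {"rot": [-14, 0, 0], "travel": [0.01, -0.008, 0.036], "fingers": 0}, {"rot": [-21, 0, 0], "travel": [0.015, -0.012, 0.054], "fingers": 0}, {"rot": [-28, 0, 0], "travel": [0.02, -0.016, 0.072], "fingers": 0}, {"rot": [-35, 0, 0], "travel": [0.025, -0.02, 0.09], "fingers": 0}, {"rot": [-42, 0, 0], "travel": [0.03, -0.024, 0.108], "fingers": 0}, {"rot": [-49, 0, 0], "travel": [0.035, -0.028, 0.126], "fingers": 0}, {"rot": [-56, 0, 0], "travel": [0.04, -0.032, 0.144], "fingers": 0}, {"rot": [-63, 0, 0], "travel": [0.045, -0.036, 0.162], "fingers": 0}, {"rot": [-70, 0, 0], "travel": [0.05, -0.04, 0.18], "fingers": 0}, {"rot": [-77, 0, 0], "travel": [0.055, -0.044, 0.198], "fingers": 0}, {"rot": [-84, 0, 0], "travel": [0.06, -0.048, 0.216], "fingers": 0}, {"rot": [-91, 0, 0], "travel": [0.06, -0.052, 0.234], "fingers": 0}, {"rot": [-93.2, 0, 0], "travel": [0.06, -0.054, 0.247], "fingers": 0}, {"rot": [-93.2, 0, 0], "travel": [0.06, -0.054, 0.247], "fingers": 0}, {"rot": [-93.2, 0, 0], "travel": [0.06, -0.054, 0.247], "fingers": 0}]'

```text
clock: 2.23
eef_pos: [0.5959, -0.2474, 0.3447]
ee_rot: [[0.0, -0.053, 0.999], [0.0, 0.999, 0.053], [-1.0, 0.0, 0.0]]
contact_force: [-0.7, 0.3, 0.3]
width: 1.001
```

```bash
python3 - <<'E'
from h import *
np.set_printoptions(precision=4,suppress=True)
s=bot.sense();print(s['clock'],s['eef_pos'],s['ee_rot'],s['joint_pos'],s['contact_force'])
im=bot.read_camera('wrist');cv2.imwrite('pics/w1.png',im)
im=bot.read_camera('scene');cv2.imwrite('pics/s1.png',im)
ps=bot.camera_params('side');pc=bot.camera_params('scene')
print('cup',plane(pc,(178,305),.095),plane(ps,(430,293),.095))
E
```

```text
2.2333 [ 0.5959 -0.2474  0.3447] [[ 0.0001 -0.0533  0.9986]
 [ 0.0004  0.9986  0.0533]
 [-1.      0.0004  0.0001]] [-0.4768  0.1563  1.7172  0.0004  1.2681 -2.101 ] [-0.662   0.2918  0.2792]
cup [ 0.5007 -0.4122  0.095 ] [ 0.5248 -0.4223  0.095 ]
```

View pics/w1.png

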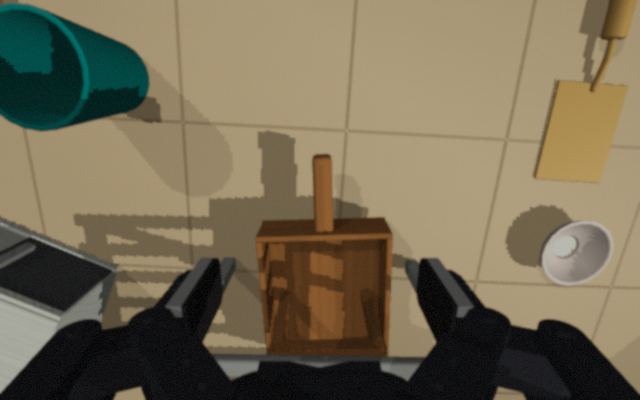

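View pics/s1.png

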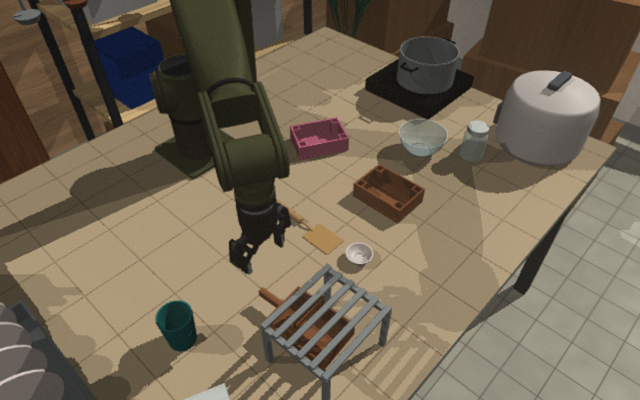

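```bash
python3 - <<'E'
from h import *
np.set_printoptions(precision=4,suppress=True)
p=bot.camera_params('wrist');print(p['extrinsics'][:3,3])
for n,uv,z in [('stub end L',(313,156),.05),('end R',(331,156),.05),('wall L',(315,229),.05),('wall R',(333,229),.05),('rim FL',(257,236),.054),('FR',(390,231),.054),('cup rim',(40,75),.095)]:
    print(n,plane(p,uv,z))
im=cv2.imread('pics/w1.png')[140:260,240:410];cv2.imwrite('pics/w1c.png',cv2.resize(im,None,fx=4,fy=4,interpolation=cv2.INTER_CUBIC))
E
```

```text
[ 0.522  -0.2504  0.3133]
stub end L [ 0.5678 -0.2527  0.05  ]
end R [ 0.567  -0.2385  0.05  ]
wall L [ 0.6297 -0.2479  0.05  ]
wall R [ 0.6288 -0.2327  0.05  ]
rim FL [ 0.637  -0.2961  0.054 ]
FR [ 0.6264 -0.1854  0.054 ]
cup rim [ 0.5183 -0.4242  0.095 ]
```

View pics/w1c.png

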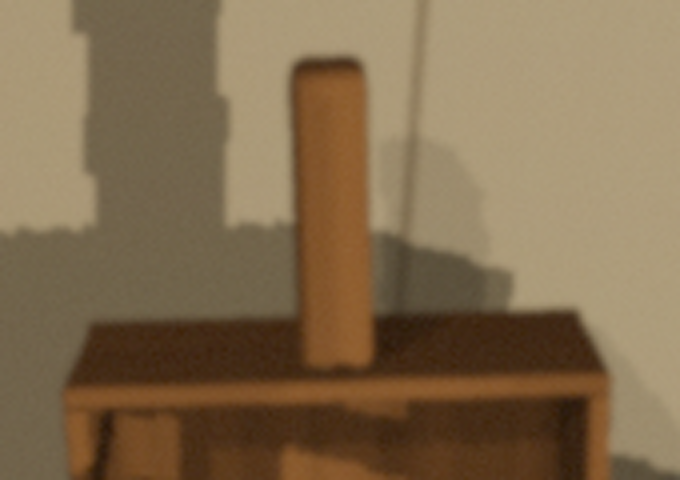

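>>> apply_moves --commands '[{"rot": [-1, 0, 0], "travel": [0.02, 0.002, -0.002], "fingers": 0}, {"rot": [-2, 0, 0], "travel": [0.05, 0.0035, -0.003], "fingers": 0}, {"rot": [-2, 0, 0], "travel": [0.08, 0.0035, -0.003], "fingers": 0}, {"rot": [-2, 0, 0], "travel": [0.105, 0.0035, -0.003], "fingers": 0}, {"rot": [-2, 0, 0], "travel": [0.125, 0.0035, -0.003], "fingers": 0}, {"rot": [-2, 0, 0], "travel": [0.14, 0.0035, -0.003], "fingers": 0}, {"rot": [-2, 0, 0], "travel": [0.15, 0.0035, -0.003], "fingers": 0}, {"rot": [-2, 0, 0], "travel": [0.15, 0.0035, -0.003], "fingers": 0}, {"rot": [-2, 0, 0], "travel": [0.15, 0.0035, -0.003], "fingers": 0}]'

```text
clock: 3.08
eef_pos: [0.5932, -0.2434, 0.195]
ee_rot: [[0.0, -0.091, 0.996], [-0.0, 0.996, 0.091], [-1.0, -0.0, 0.0]]
contact_force: [-0.2, -0.8, -0.3]
width: 0.996
```

```bash
python3 - <<'E'
from h import *
im=bot.read_camera('wrist');cv2.imwrite('pics/w2.png',im)
E
```

```text
(no output)
```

View pics/w2.png

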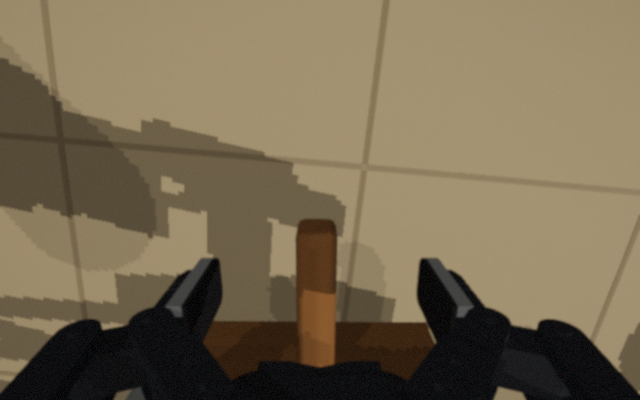

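The stub (317, 220–365) lies centred between the fingers. Close on it.

>>> apply_moves --commands '[{"travel": [0, 0, 0], "rot": [0, 0, 0], "fingers": 1}, {"travel": [0, 0, 0], "rot": [0, 0, 0], "fingers": 1}, {"travel": [0, 0, 0], "rot": [0, 0, 0], "fingers": 1}, {"travel": [0, 0, 0], "rot": [0, 0, 0], "fingers": 1}, {"travel": [0, 0, 0], "rot": [0, 0, 0], "fingers": 1}, {"travel": [0, 0, 0], "rot": [0, 0, 0], "fingers": 1}, {"travel": [0, 0, 0], "rot": [0, 0, 0], "fingers": 1}, {"travel": [0, 0, 0], "rot": [0, 0, 0], "fingers": 1}, {"travel": [0, 0, 0], "rot": [0, 0, 0], "fingers": 1}, {"travel": [0, 0, 0], "rot": [0, 0, 0], "fingers": 1}]'

```text
clock: 3.97
eef_pos: [0.5929, -0.244, 0.1952]
ee_rot: [[0.0, -0.09, 0.996], [-0.0, 0.996, 0.09], [-1.0, -0.0, 0.0]]
contact_force: [-2.0, -0.9, 3.6]
width: 0.177
```

>>> apply_moves --commands '[{"travel": [0, 0, -0.004], "rot": [0, 0, 0], "fingers": 1}, {"travel": [0, 0, -0.012], "rot": [0, 0, 0], "fingers": 1}, {"travel": [0, 0, -0.022], "rot": [0, 0, 0], "fingers": 1}, {"travel": [0, 0, -0.032], "rot": [0, 0, 0], "fingers": 1}, {"travel": [0, 0, -0.042], "rot": [0, 0, 0], "fingers": 1}, {"travel": [0, 0, -0.052], "rot": [0, 0, 0], "fingers": 1}, {"travel": [0, 0, -0.062], "rot": [0, 0, 0], "fingers": 1}, {"travel": [0, 0, -0.072], "rot": [0, 0, 0], "fingers": 1}, {"travel": [0, 0, -0.082], "rot": [0, 0, 0], "fingers": 1}, {"travel": [0, 0, -0.092], "rot": [0, 0, 0], "fingers": 1}, {"travel": [0, 0, -0.102], "rot": [0, 0, 0], "fingers": 1}, {"travel": [0, 0, -0.112], "rot": [0, 0, 0], "fingers": 1}, {"travel": [0, 0, -0.12], "rot": [0, 0, 0], "fingers": 1}, {"travel": [0, 0, -0.125], "rot": [0, 0, 0], "fingers": 1}, {"travel": [0, 0, -0.125], "rot": [0, 0, 0], "fingers": 1}, {"travel": [0, 0, -0.125], "rot": [0, 0, 0], "fingers": 1}]'

```text
clock: 5.3
eef_pos: [0.4674, -0.2552, 0.1951]
ee_rot: [[-0.002, -0.091, 0.996], [0.0, 0.996, 0.091], [-1.0, 0.0, -0.002]]
contact_force: [-1.7, 0.1, 7.4]
width: 0.178
```

```bash
python3 - <<'E'
from h import *
im=bot.read_camera('side');cv2.imwrite('pics/sd2.png',im)
E
```

```text
(no output)
```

View pics/sd2.png

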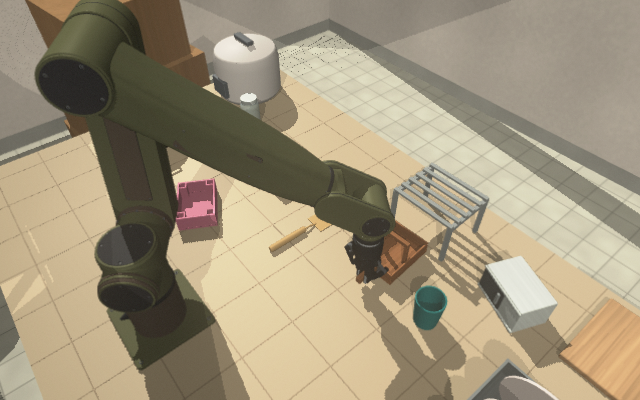

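The tray is out of the rack (side view 400,250). Open in place, wait, then rise.

>>> apply_moves --commands '[{"travel": [0, 0, 0], "rot": [0, 0, 0], "fingers": 0}, {"travel": [0, 0, 0], "rot": [0, 0, 0], "fingers": 0}, {"travel": [0, 0, 0], "rot": [0, 0, 0], "fingers": 0}, {"travel": [0, 0, 0], "rot": [0, 0, 0], "fingers": 0}, {"travel": [0, 0, 0], "rot": [0, 0, 0], "fingers": 0}, {"travel": [0, 0, 0], "rot": [0, 0, 0], "fingers": 0}, {"travel": [0, 0, 0], "rot": [0, 0, 0], "fingers": 0}, {"travel": [-0.02, 0, 0], "rot": [0, 0, 0], "fingers": 0}, {"travel": [-0.05, 0, 0], "rot": [0, 0, 0], "fingers": 0}, {"travel": [-0.09, 0, 0], "rot": [0, 0, 0], "fingers": 0}, {"travel": [-0.13, 0, 0], "rot": [0, 0, 0], "fingers": 0}, {"travel": [-0.17, 0, 0], "rot": [0, 0, 0], "fingers": 0}, {"travel": [-0.18, 0, 0], "rot": [0, 0, 0], "fingers": 0}, {"travel": [-0.18, 0, 0], "rot": [0, 0, 0], "fingers": 0}]'

```text
clock: 6.52
eef_pos: [0.4692, -0.2556, 0.3802]
ee_rot: [[0.008, -0.091, 0.996], [-0.005, 0.996, 0.091], [-1.0, -0.006, 0.007]]
contact_force: [-0.0, -0.4, 0.0]
width: 1.001
```

```bash
python3 - <<'E'
from h import *
s=bot.sense();print(s['eef_pos'],s['joint_pos'])
im=bot.read_camera('wrist');cv2.imwrite('pics/w3.png',im)
im=bot.read_camera('side');cv2.imwrite('pics/sd3.png',im)
E
```

```text
[ 0.46923065 -0.25558055  0.3802088 ] [-5.99219947e-01 -1.19168605e-01  1.93537954e+00 -6.94043296e-05
  1.31575674e+00 -2.26088552e+00]
```

View pics/w3.png

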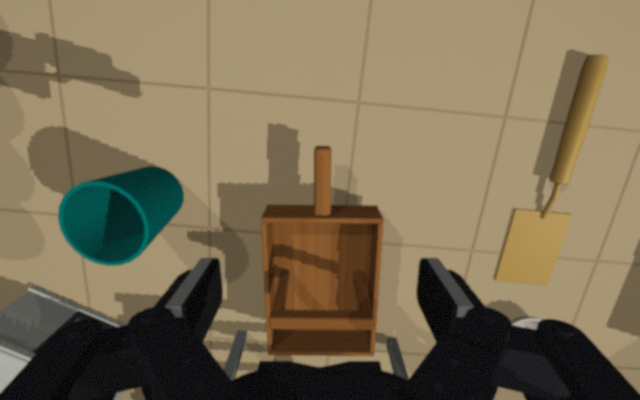

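View pics/sd3.png

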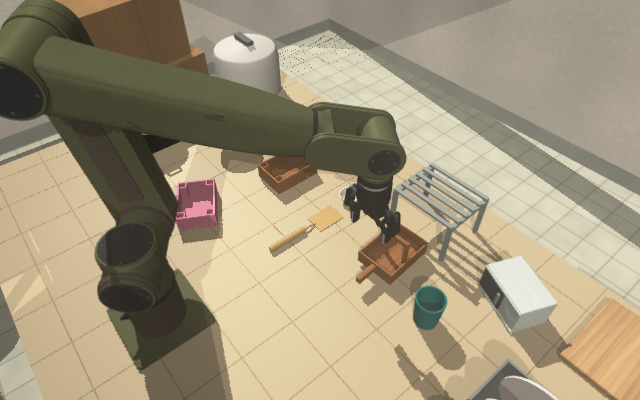

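```bash
python3 - <<'E'
from h import *
np.set_printoptions(precision=4,suppress=True)
p=bot.camera_params('wrist')
im=bot.read_camera('wrist');cv2.imwrite('pics/w4.png',im)
cv2.imwrite('pics/w4c.png',cv2.resize(im[190:370,240:410],None,fx=3.3,fy=3.3,interpolation=cv2.INTER_CUBIC))
print(bot.sense()['eef_pos'],bot.sense()['ee_rot'])
for n in ['tray','tray_arch']:print(bot.find_in('wrist',n))
E
```

```text
[ 0.4679 -0.2547  0.3727] [[-0.0026 -0.0907  0.9959]
 [ 0.0017  0.9959  0.0907]
 [-1.      0.0019 -0.0024]]
[{'box': [255.5, 146.8, 127.8, 216.4], 'score': 0.85}]
[]
```

View pics/w4c.png

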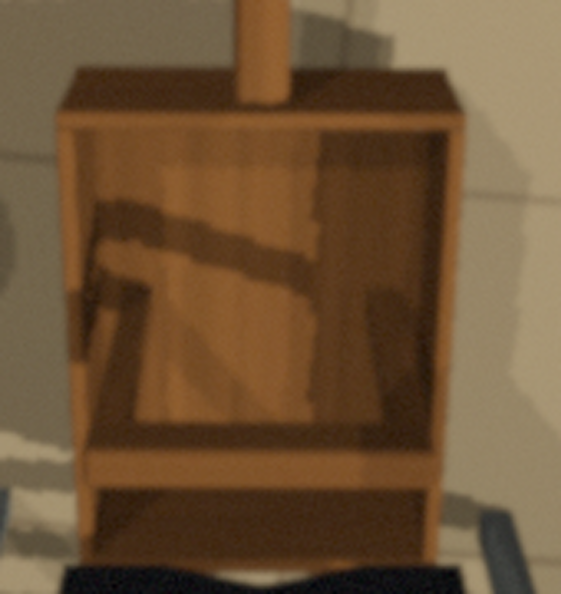

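```bash
python3 - <<'E'
from h import *
from scipy.optimize import least_squares
np.set_printoptions(precision=4,suppress=True)
p=bot.camera_params('wrist');print(p['extrinsics'][:3,3])
W=lambda x,y:(240+(x+.5)/3.3-.5,190+(y+.5)/3.3-.5)
obs=[((-.08,.058,.054),(463,113)),((-.08,-.058,.054),(59,113)),((-.006,.046,.104),(441,451)),((-.006,-.046,.104),(84,451)),((.006,.046,.104),(439,488)),((.006,-.046,.104),(84,488)),((-.08,.008,.05),(291,103)),((-.08,-.008,.05),(236,103))]
M=np.array([o[0] for o in obs]);U=np.array([W(*o[1]) for o in obs])
def T(q):
    c,s=np.cos(q[2]),np.sin(q[2]);return np.c_[q[0]+c*M[:,0]-s*M[:,1],q[1]+s*M[:,0]+c*M[:,1],M[:,2]]
r=least_squares(lambda q:(proj(p,T(q))-U).ravel(),[.587,-.25,.09],loss='soft_l1')
print(r.x,r.fun.reshape(-1,2))
# base from initial side+scene, all rim corners
ps=bot.camera_params('side');pc=bot.camera_params('scene')
B=lambda x,y:(245+x/4,130+y/4);B2=lambda x,y:(340+x/4,155+y/4)
E
python3 - <<'E'
import cv2
b=cv2.imread('pics/s1.png')[150:230,340:440]
cv2.imwrite('pics/b1.png',cv2.resize(b,None,fx=7,fy=7,interpolation=cv2.INTER_CUBIC))
E
```

```text
[ 0.3937 -0.2612  0.3406]
[ 0.5822 -0.2434  0.0863] [[ 2.9707 -1.2817]
 [-1.7931 -1.7118]
 [ 0.8573  0.4186]
 [-1.0194  0.179 ]
 [ 0.688   1.1088]
 [-0.3741  0.8869]
 [ 0.199   0.0318]
 [-0.474  -0.0271]]
```

View pics/b1.png

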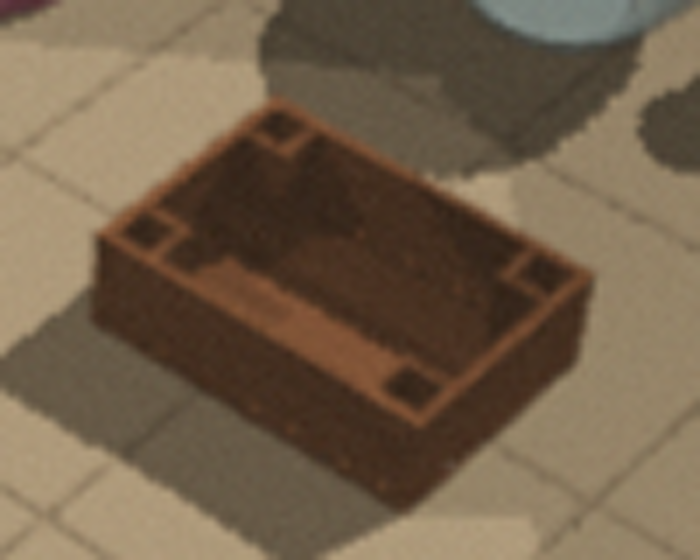

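>>> apply_moves --commands '[{"rot": [7, 0, 0], "travel": [0, 0, 0.01], "fingers": 0}, {"rot": [14, 0, 0], "travel": [0, 0, 0.02], "fingers": 0}, {"rot": [21, 0, 0], "travel": [0, 0, 0.03], "fingers": 0}, {"rot": [28, 0, 0], "travel": [0, 0, 0.04], "fingers": 0}, {"rot": [35, 0, 0], "travel": [0, 0, 0.05], "fingers": 0}, {"rot": [42, 0, 0], "travel": [0, 0, 0.06], "fingers": 0}, {"rot": [49, 0, 0], "travel": [0, 0, 0.07], "fingers": 0}, {"rot": [56, 0, 0], "travel": [0, 0, 0.08], "fingers": 0}, {"rot": [63, 0, 0], "travel": [0, 0, 0.09], "fingers": 0}, {"rot": [70, 0, 0], "travel": [0, 0, 0.1], "fingers": 0}, {"rot": [77, 0, 0], "travel": [0, 0, 0.11], "fingers": 0}, {"rot": [84, 0, 0], "travel": [0, 0.001, 0.116], "fingers": 0}, {"rot": [90, 0, 0], "travel": [0, 0.001, 0.116], "fingers": 0}, {"rot": [90, 0, 0], "travel": [0, 0.001, 0.116], "fingers": 0}, {"rot": [90, 0, 0], "travel": [0, 0.001, 0.116], "fingers": 0}, {"rot": [90, 0, 0], "travel": [0, 0.001, 0.116], "fingers": 0}, {"rot": [90, 0, 0], "travel": [0, 0.001, 0.116], "fingers": 0}]'

```text
clock: 8.18
eef_pos: [0.5835, -0.2436, 0.374]
ee_rot: [[-0.001, 0.996, 0.092], [0.001, 0.092, -0.996], [-1.0, -0.001, -0.001]]
contact_force: [-0.5, -0.1, 0.3]
width: 0.998
```

```bash
python3 - <<'E'
from h import *
np.set_printoptions(precision=4,suppress=True)
s=bot.sense();print(s['eef_pos'],s['ee_rot'],s['joint_pos'])
im=bot.read_camera('wrist');cv2.imwrite('pics/w5.png',im)
im=bot.read_camera('scene');cv2.imwrite('pics/s5.png',im)
print(bot.camera_params('wrist')['extrinsics'])
E
```

```text
[ 0.5835 -0.2436  0.374 ] [[-0.001   0.9958  0.0919]
 [ 0.0005  0.0919 -0.9958]
 [-1.     -0.0009 -0.0006]] [-0.4803  0.1063  1.7217  0.      1.3147 -0.5724]
[[ 0.9958 -0.0873 -0.0273  0.5774]
 [ 0.0915  0.9518  0.2928 -0.1688]
 [ 0.0004 -0.2941  0.9558  0.3431]
 [ 0.      0.      0.      1.    ]]
```

View pics/w5.png

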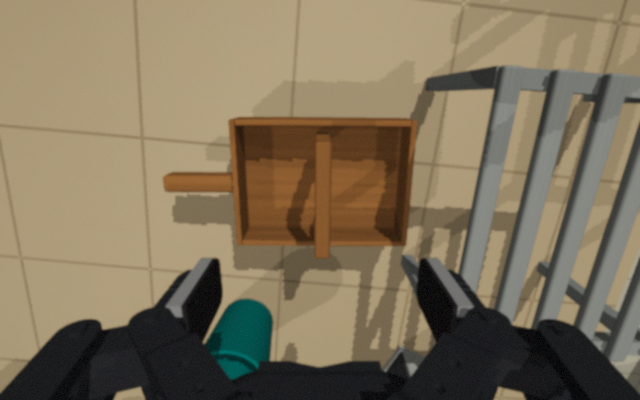

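View pics/s5.png

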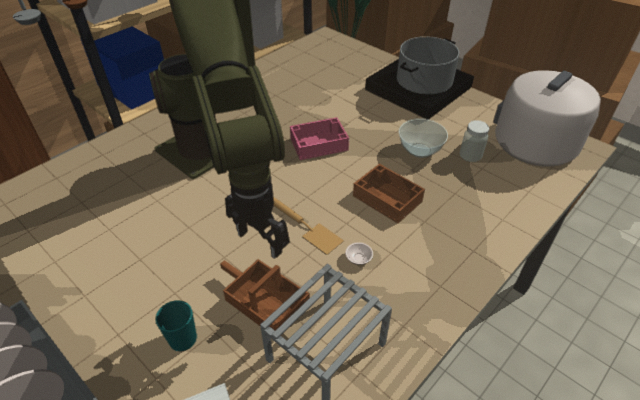

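```bash
python3 - <<'E'
import cv2
im=cv2.imread('pics/w5.png')
cv2.imwrite('pics/w5c.png',cv2.resize(im[105:265,155:425],None,fx=2.9,fy=2.9,interpolation=cv2.INTER_CUBIC))
E
```

```text
(no output)
```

View pics/w5c.png

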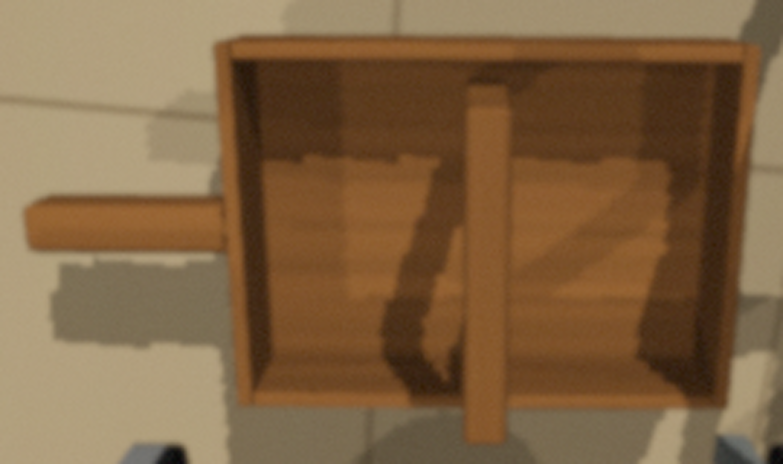

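```bash
python3 - <<'E'
from h import *
from scipy.optimize import least_squares
np.set_printoptions(precision=4,suppress=True)
p=bot.camera_params('wrist')
W=lambda x,y:(155+(x+.5)/2.9-.5,105+(y+.5)/2.9-.5)
obs=[((-.08,.058,.054),(218,42)),((.08,.058,.054),(757,42)),((-.08,-.058,.054),(240,405)),((.08,-.058,.054),(725,407)),
((-.006,.046,.104),(468,108)),((.006,.046,.104),(511,108)),((-.006,-.046,.104),(465,442)),((.006,-.046,.104),(507,442))]
M=np.array([o[0] for o in obs]);U=np.array([W(*o[1]) for o in obs])
def T(q):
    c,s=np.cos(q[2]),np.sin(q[2]);return np.c_[q[0]+c*M[:,0]-s*M[:,1],q[1]+s*M[:,0]+c*M[:,1],M[:,2]]
r=least_squares(lambda q:(proj(p,T(q))-U).ravel(),[.587,-.25,.09],loss='soft_l1')
print(r.x);print(r.fun.reshape(-1,2)*2.9)
# base in s5 crop of s1 b1.png (offset 340,150 scale7) and side0 crop
pc=bot.camera_params('scene');ps=bot.camera_params('side')
C=lambda x,y:(340+(x+.5)/7-.5,150+(y+.5)/7-.5)
S=lambda x,y:(245+(x-400+.5)/4-.5,130+(y+.5)/4-.5)
MB=np.array([(-.08,.058,.05),(-.08,-.058,.05),(.08,-.058,.05),(.08,.058,.05)])
Uc=np.array([C(280,98),C(97,235),C(420,425),C(595,272)]);Us=np.array([S(452,142),S(532,212),S(690,129),S(601,60)])
def TB(q):
    c,s=np.cos(q[2]),np.sin(q[2]);return np.c_[q[0]+c*MB[:,0]-s*MB[:,1],q[1]+s*MB[:,0]+c*MB[:,1],MB[:,2]]
for P in [[(pc,Uc)],[(ps,np.array([Us[0],Us[1],Us[2],Us[3]]))],[(pc,Uc),(ps,Us)]]:
    r=least_squares(lambda q:np.concatenate([(proj(a,TB(q))-u).ravel() for a,u in P]),[.57,.22,0]);print('base',r.x,r.fun)
E
```

```text
[ 0.5872 -0.2447  0.0883]
[[-7.2526 -1.4469]
 [ 5.2419  0.4647]
 [-1.9567  1.9385]
 [ 5.5456  1.3175]
 [-4.1792 -3.2051]
 [ 2.0042 -3.0396]
 [-0.9695  3.6263]
 [ 1.1825  3.7463]]
base [0.5728 0.2267 0.0022] [-0.4454 -0.5618 -0.1762 -0.3514  0.1149  0.5162  0.4726  0.2199]
base [0.5716 0.2242 0.014 ] [-0.5808 -0.4089  0.368   0.5272 -0.2394 -0.3461  0.4549  0.1674]
base [0.5727 0.2259 0.0073] [-0.8188 -0.4143 -0.4133 -0.0945  0.0742  0.6427  0.2613  0.2364 -0.6004
 -0.9427  0.1196  0.057  -0.3066 -0.6092  0.5831 -0.1682]
```

>>> apply_moves --commands '[{"rot": [0, 0, 0], "travel": [0.02, 0.0035, 0.001], "fingers": 0}, {"rot": [0, 0, 0], "travel": [0.045, 0.0035, 0.001], "fingers": 0}, {"rot": [0, 0, 0], "travel": [0.07, 0.0035, 0.001], "fingers": 0}, {"rot": [0, 0, 0], "travel": [0.09, 0.0035, 0.001], "fingers": 0}, {"rot": [0, 0, 0], "travel": [0.105, 0.0035, 0.001], "fingers": 0}, {"rot": [0, 0, 0], "travel": [0.117, 0.0035, 0.001], "fingers": 0}, {"rot": [0, 0, 0], "travel": [0.123, 0.0035, 0.001], "fingers": 0}, {"rot": [0, 0, 0], "travel": [0.124, 0.0035, 0.001], "fingers": 0}, {"rot": [0, 0, 0], "travel": [0.124, 0.0035, 0.001], "fingers": 0}]'

```text
clock: 9.03
eef_pos: [0.5876, -0.2444, 0.2512]
ee_rot: [[0.001, 0.996, 0.091], [-0.0, 0.091, -0.996], [-1.0, 0.001, 0.0]]
contact_force: [-0.5, 0.5, 0.2]
width: 0.999
```

```bash
python3 - <<'E'
from h import *
a=bot.read_camera('wrist');b=bot.read_camera('side')
cv2.imwrite('pics/w6.png',a);cv2.imwrite('pics/sd6.png',cv2.resize(b[180:320,320:480],None,fx=4,fy=4))
E
```

```text
(no output)
```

View pics/w6.png

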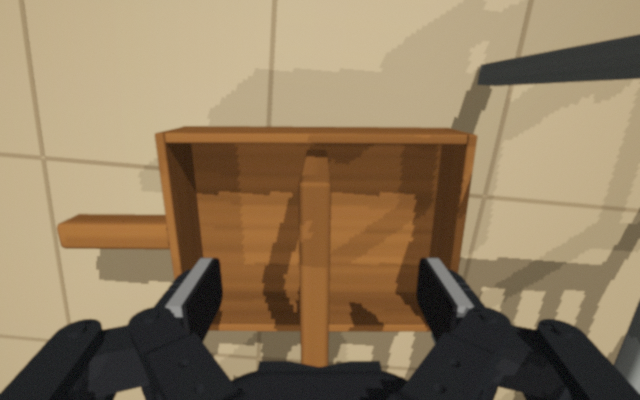

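View pics/sd6.png

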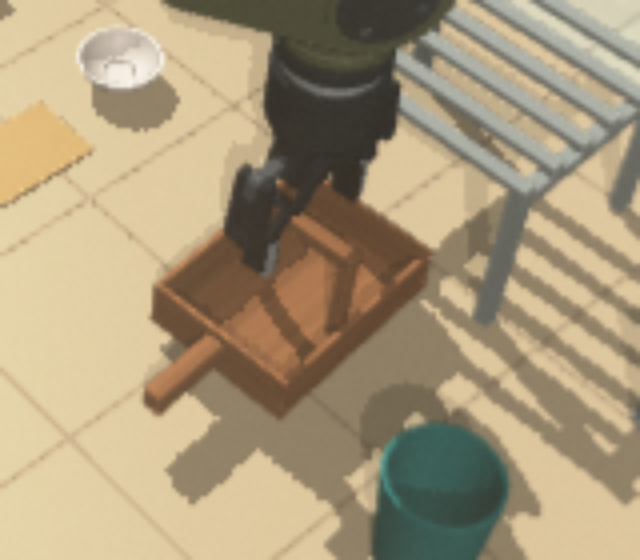

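The bar (315, 150–365 in the wrist view) is centred between the open jaws. Close on it.

>>> apply_moves --commands '[{"travel": [0, 0, 0], "rot": [0, 0, 0], "fingers": 1}, {"travel": [0, 0, 0], "rot": [0, 0, 0], "fingers": 1}, {"travel": [0, 0, 0], "rot": [0, 0, 0], "fingers": 1}, {"travel": [0, 0, 0], "rot": [0, 0, 0], "fingers": 1}, {"travel": [0, 0, 0], "rot": [0, 0, 0], "fingers": 1}, {"travel": [0, 0, 0], "rot": [0, 0, 0], "fingers": 1}, {"travel": [0, 0, 0], "rot": [0, 0, 0], "fingers": 1}, {"travel": [0, 0, 0], "rot": [0, 0, 0], "fingers": 1}, {"travel": [0, 0, 0], "rot": [0, 0, 0], "fingers": 1}, {"travel": [0, 0, 0], "rot": [0, 0, 0], "fingers": 1}, {"travel": [0, 0, 0], "rot": [0, 0, 0], "fingers": 1}]'

```text
clock: 10.05
eef_pos: [0.5871, -0.2442, 0.2507]
ee_rot: [[-0.001, 0.996, 0.091], [0.0, 0.091, -0.996], [-1.0, -0.001, -0.0]]
contact_force: [-4.6, -0.4, 1.5]
width: 0.125
```

>>> apply_moves --commands '[{"travel": [-0.004, 0, 0], "rot": [0, 0, 0], "fingers": 1}, {"travel": [-0.012, 0, 0], "rot": [0, 0, 0], "fingers": 1}, {"travel": [-0.024, 0, 0], "rot": [0, 0, 0], "fingers": 1}, {"travel": [-0.04, 0, 0], "rot": [0, 0, 0], "fingers": 1}, {"travel": [-0.056, 0, 0], "rot": [0, 0, 0], "fingers": 1}, {"travel": [-0.072, 0, 0], "rot": [0, 0, 0], "fingers": 1}, {"travel": [-0.088, 0, 0], "rot": [0, 0, 0], "fingers": 1}, {"travel": [-0.104, 0, 0], "rot": [0, 0, 0], "fingers": 1}, {"travel": [-0.12, 0, 0], "rot": [0, 0, 0], "fingers": 1}, {"travel": [-0.136, 0, 0], "rot": [0, 0, 0], "fingers": 1}, {"travel": [-0.15, 0, 0], "rot": [0, 0, 0], "fingers": 1}, {"travel": [-0.16, 0, 0], "rot": [0, 0, 0], "fingers": 1}, {"travel": [-0.16, 0, 0], "rot": [0, 0, 0], "fingers": 1}, {"travel": [-0.16, 0, 0], "rot": [0, 0, 0], "fingers": 1}]'

```text
clock: 11.22
eef_pos: [0.5874, -0.2442, 0.4114]
ee_rot: [[0.001, 0.996, 0.091], [-0.001, 0.091, -0.996], [-1.0, 0.001, 0.001]]
contact_force: [-0.2, -0.4, -6.3]
width: 0.128
```

```bash
python3 - <<'E'
from h import *
a=bot.read_camera('wrist');b=bot.read_camera('side')
cv2.imwrite('pics/w7.png',a);cv2.imwrite('pics/sd7.png',b)
E
```

```text
(no output)
```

View pics/w7.png

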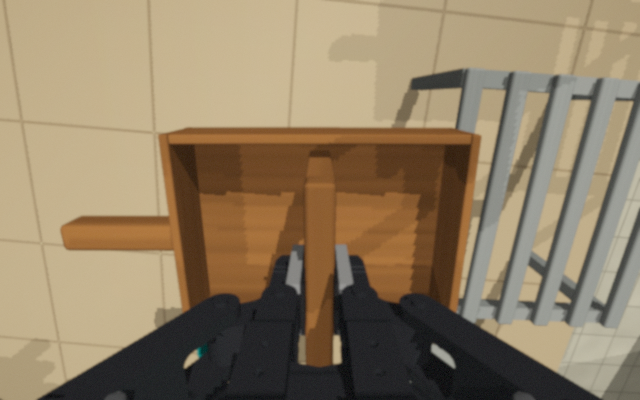

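View pics/sd7.png

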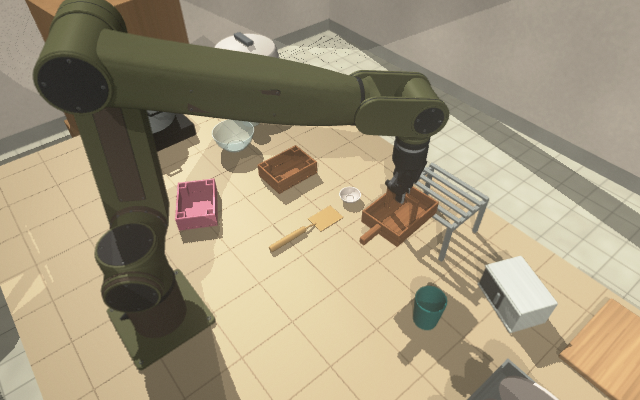

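>>> apply_moves --commands '[{"travel": [0, 0, -0.01], "rot": [0, 0, 0], "fingers": 1}, {"travel": [0, 0.001, -0.03], "rot": [0.5, 0, 0], "fingers": 1}, {"travel": [0, 0.003, -0.055], "rot": [1, 0, 0], "fingers": 1}, {"travel": [0, 0.004, -0.08], "rot": [1.5, 0, 0], "fingers": 1}, {"travel": [0, 0.006, -0.105], "rot": [2, 0, 0], "fingers": 1}, {"travel": [0, 0.007, -0.13], "rot": [2.5, 0, 0], "fingers": 1}, {"travel": [0, 0.009, -0.155], "rot": [3, 0, 0], "fingers": 1}, {"travel": [0, 0.01, -0.18], "rot": [3.3, 0, 0], "fingers": 1}, {"travel": [0, 0.011, -0.205], "rot": [3.6, 0, 0], "fingers": 1}, {"travel": [0, 0.012, -0.23], "rot": [4, 0, 0], "fingers": 1}, {"travel": [0, 0.013, -0.255], "rot": [4.2, 0, 0], "fingers": 1}, {"travel": [0, 0.015, -0.28], "rot": [4.4, 0, 0], "fingers": 1}, {"travel": [0, 0.016, -0.305], "rot": [4.6, 0, 0], "fingers": 1}, {"travel": [0, 0.018, -0.33], "rot": [4.8, 0, 0], "fingers": 1}, {"travel": [0, 0.019, -0.352], "rot": [4.8, 0, 0], "fingers": 1}, {"travel": [0, 0.019, -0.364], "rot": [4.8, 0, 0], "fingers": 1}, {"travel": [0, 0.019, -0.369], "rot": [4.8, 0, 0], "fingers": 1}, {"travel": [0, 0.019, -0.369], "rot": [4.8, 0, 0], "fingers": 1}, {"travel": [0, 0.019, -0.369], "rot": [4.8, 0, 0], "fingers": 1}, {"travel": [0, 0.019, -0.369], "rot": [4.8, 0, 0], "fingers": 1}]'

```text
clock: 12.98
eef_pos: [0.5729, 0.1241, 0.4105]
ee_rot: [[-0.0, 1.0, 0.006], [-0.001, 0.006, -1.0], [-1.0, -0.0, 0.001]]
contact_force: [-0.3, -1.5, -5.5]
width: 0.13
```

```bash
python3 - <<'E'
from h import *
np.set_printoptions(precision=4,suppress=True)
s=bot.sense();print(s['clock'],s['eef_pos'],s['ee_rot'],s['joint_vel'])
p=bot.camera_params('wrist');print(p['extrinsics'])
a=bot.read_camera('wrist');cv2.imwrite('pics/w8.png',a)
cv2.imwrite('pics/w8c.png',cv2.resize(a[0:170,180:450],None,fx=2.9,fy=2.9,interpolation=cv2.INTER_CUBIC))
E
```

```text
12.9833 [0.5729 0.1241 0.4105] [[-0.0003  1.      0.0059]
 [-0.0007  0.0059 -1.    ]
 [-1.     -0.0003  0.0007]] [-0.0075 -0.0016 -0.0045  0.0027  0.0009  0.0017]
[[ 1.     -0.0056 -0.0022  0.5731]
 [ 0.006   0.9555  0.2948  0.1992]
 [ 0.0005 -0.2948  0.9556  0.379 ]
 [ 0.      0.      0.      1.    ]]
```

View pics/w8.png

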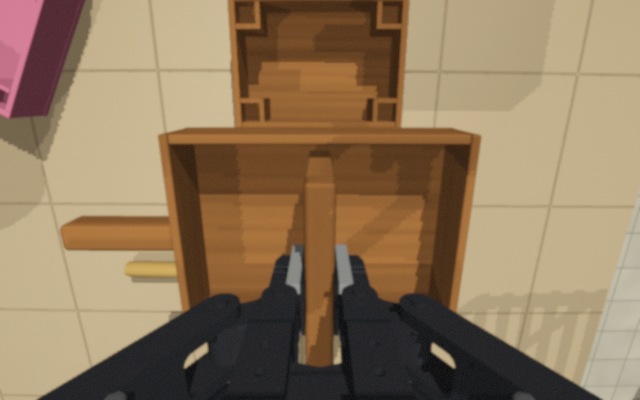

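View pics/w8c.png

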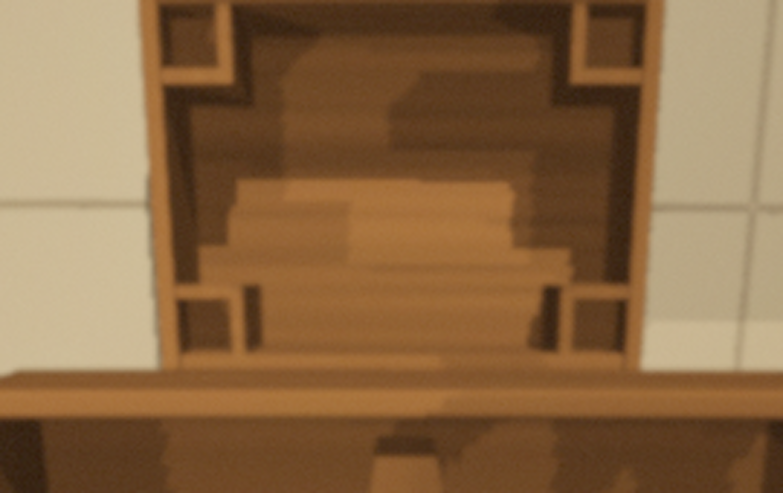

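```bash
cat > fit.py <<'E'
from h import *
from scipy.optimize import least_squares
np.set_printoptions(precision=4,suppress=True)
def fit(p,obs,q0,dz=0):
    M=np.array([o[0] for o in obs]);U=np.array([o[1] for o in obs],float);m=~np.isnan(U)
    def T(q):
        c,s=np.cos(q[2]),np.sin(q[2]);return np.c_[q[0]+c*M[:,0]-s*M[:,1],q[1]+s*M[:,0]+c*M[:,1],M[:,2]+dz]
    r=least_squares(lambda q:(proj(p,T(q))-U)[m],q0,loss='soft_l1');return r.x,r.fun
E
python3 - <<'E'
from fit import *
p=bot.camera_params('wrist')
W=lambda x,y:(180+(x+.5)/2.9-.5,(y+.5)/2.9-.5)
z=.05;n=np.nan
obs=[((-.074,.052,z),W(161,5)),((-.056,.052,z),W(217,5)),((-.074,.034,z),W(162,68)),((-.056,.034,z),W(217,68)),
((.056,.052,z),W(585,5)),((.074,.052,z),W(644,5)),((.056,.034,z),W(585,68)),((.074,.034,z),W(641,68)),
((-.074,-.034,z),W(176,298)),((-.056,-.034,z),W(231,298)),((-.074,-.052,z),W(177,351)),((-.056,-.052,z),W(231,351)),
((.056,-.034,z),W(573,298)),((.074,-.034,z),W(630,298)),((.056,-.052,z),W(572,351)),((.074,-.052,z),W(629,351)),
((-.08,-.058,z),W(162,366)),((.08,-.058,z),W(641,366))]
q,f=fit(p,obs,[.572,.224,0]);print('base',q);print(f.reshape(-1,2)*2.9)
# tray, held
a=cv2.imread('pics/w8.png')
cv2.imwrite('pics/w8d.png',cv2.resize(a[110:380,50:490],None,fx=1.8,fy=1.8,interpolation=cv2.INTER_CUBIC))
E
```

```text
base [0.5724 0.2272 0.0063]
[[-4.9779 -2.5336]
 [-1.358  -2.9069]
 [-1.9135 -0.0378]
 [ 1.7427 -0.3618]
 [ 2.4743 -3.1106]
 [ 3.0814 -2.8027]
 [-0.4684 -0.5692]
 [ 2.1753 -0.3118]
 [-1.3099 -0.2363]
 [-1.1194 -0.4111]
 [ 1.3551  3.1862]
 [ 1.6752  3.0428]
 [ 0.9552 -0.6304]
 [-0.8661 -0.526 ]
 [-0.7     2.8209]
 [-3.3915  2.8931]
 [-0.4351  6.656 ]
 [ 1.4399  6.3381]]
```

View pics/w8d.png

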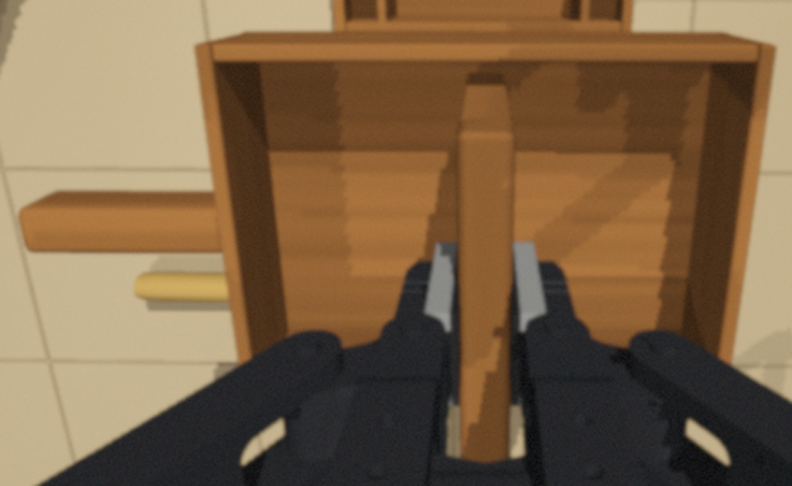

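```bash
python3 - <<'E'
from fit import *
p=bot.camera_params('wrist')
D=lambda x,y:(50+(x+.5)/1.8-.5,110+(y+.5)/1.8-.5)
obs=[((-.075,.053,.02),D(213,61)),((.075,.053,.02),D(757,61)),((-.08,.058,.02),D(197,46)),((.08,.058,.02),D(775,46)),((-.006,.046,.07),D(460,133)),((.006,.046,.07),D(513,133)),((-.08,-.008,.016),D(219,251)),]
for zm in (.190,.1938,.197):
    q,f=fit(p,obs,[.573,.124,0],zm);print('tray',zm,q,np.abs(f).sum());print(f.reshape(-1,2))
s=bot.sense();print(s['eef_pos'],s['eef_pos']+.155*s['ee_rot'][:,0])
E
```

```text
tray 0.19 [0.5736 0.1226 0.0014] 23.13186968423497
[[ 2.3919  0.4656]
 [-2.3766  1.7456]
 [ 0.1364 -1.2378]
 [-1.179   0.156 ]
 [-2.29   -0.9526]
 [ 1.0722 -0.8183]
 [ 6.75    1.5598]]
tray 0.1938 [0.5733 0.1232 0.0006] 23.241310138183906
[[-1.5469  0.0465]
 [ 0.5392  1.59  ]
 [-4.0842 -1.9012]
 [ 2.0235 -0.2214]
 [-3.5188 -0.1508]
 [ 0.8995  0.013 ]
 [ 3.3446  3.3618]]
tray 0.197 [0.5732 0.1239 0.0014] 37.344618515338766
[[-4.9143 -0.2963]
 [ 3.2485  1.0193]
 [-7.7125 -2.4426]
 [ 4.9775 -1.0098]
 [-4.4629  0.3132]
 [ 0.9079  0.4535]
 [ 0.6151  4.9711]]
[0.5729 0.124  0.4106] [0.5729 0.1239 0.2556]
```

>>> apply_moves --commands '[{"travel": [0, 0, -0.006], "rot": [0, 0, 0], "fingers": 1}, {"travel": [0, 0, -0.018], "rot": [0, 0, 0], "fingers": 1}, {"travel": [0, 0, -0.035], "rot": [0, 0, 0], "fingers": 1}, {"travel": [0, 0, -0.055], "rot": [0, 0, 0], "fingers": 1}, {"travel": [0, 0, -0.075], "rot": [0, 0, 0], "fingers": 1}, {"travel": [0, 0, -0.09], "rot": [0, 0, 0], "fingers": 1}, {"travel": [0.005, 0, -0.1], "rot": [0, 0, 0], "fingers": 1}, {"travel": [0.015, -0.0003, -0.1035], "rot": [0, 0, 0], "fingers": 1}, {"travel": [0.03, -0.0003, -0.1035], "rot": [0, 0, 0], "fingers": 1}, {"travel": [0.045, -0.0003, -0.1035], "rot": [0, 0, 0], "fingers": 1}, {"travel": [0.06, -0.0003, -0.1035], "rot": [0, 0, 0], "fingers": 1}, {"travel": [0.075, -0.0003, -0.1035], "rot": [0, 0, 0], "fingers": 1}, {"travel": [0.087, -0.0003, -0.1035], "rot": [0, 0, 0], "fingers": 1}, {"travel": [0.094, -0.0003, -0.1035], "rot": [0, 0, 0], "fingers": 1}, {"travel": [0.096, -0.0003, -0.1035], "rot": [0, 0, 0], "fingers": 1}, {"travel": [0.096, -0.0003, -0.1035], "rot": [0, 0, 0], "fingers": 1}, {"travel": [0.096, -0.0003, -0.1035], "rot": [0, 0, 0], "fingers": 1}, {"travel": [0.096, -0.0003, -0.1035], "rot": [0, 0, 0], "fingers": 1}]'

```text
clock: 14.53
eef_pos: [0.5723, 0.2286, 0.3161]
ee_rot: [[0.002, 1.0, 0.007], [0.001, 0.007, -1.0], [-1.0, 0.002, -0.001]]
contact_force: [0.2, -0.7, -5.5]
width: 0.122
```

```bash
python3 - <<'E'
from fit import *
s=bot.sense();print(s['eef_pos'],s['ee_rot'])
a=bot.read_camera('scene');b=bot.read_camera('side');w=bot.read_camera('wrist')
cv2.imwrite('pics/w9.png',w)
f=lambda im:cv2.resize(im,(800,600),interpolation=cv2.INTER_CUBIC)
cv2.imwrite('pics/s9.png',f(a[130:235,320:460]));cv2.imwrite('pics/sd9.png',f(b[100:205,220:360]))
E
```

```text
[0.5723 0.2286 0.3161] [[ 0.0023  1.      0.0069]
 [ 0.0006  0.0069 -1.    ]
 [-1.      0.0023 -0.0006]]
```

View pics/s9.png

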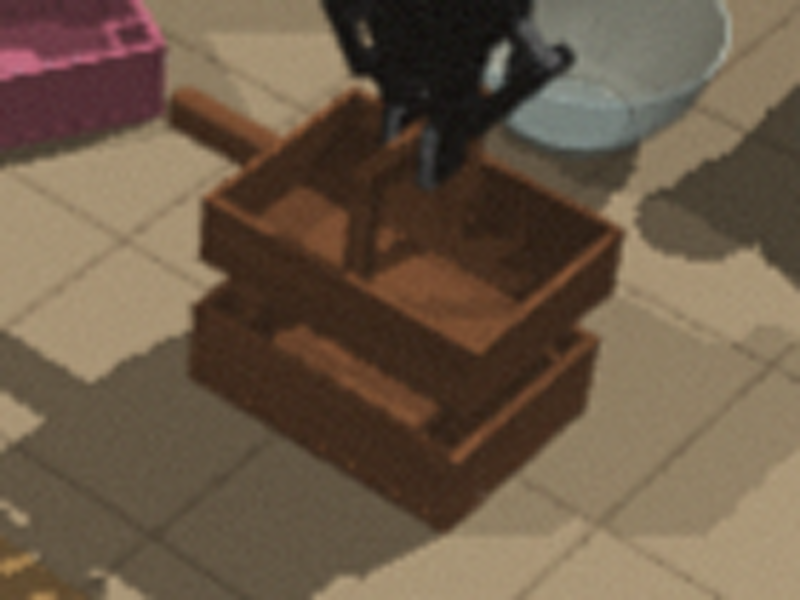

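View pics/sd9.png

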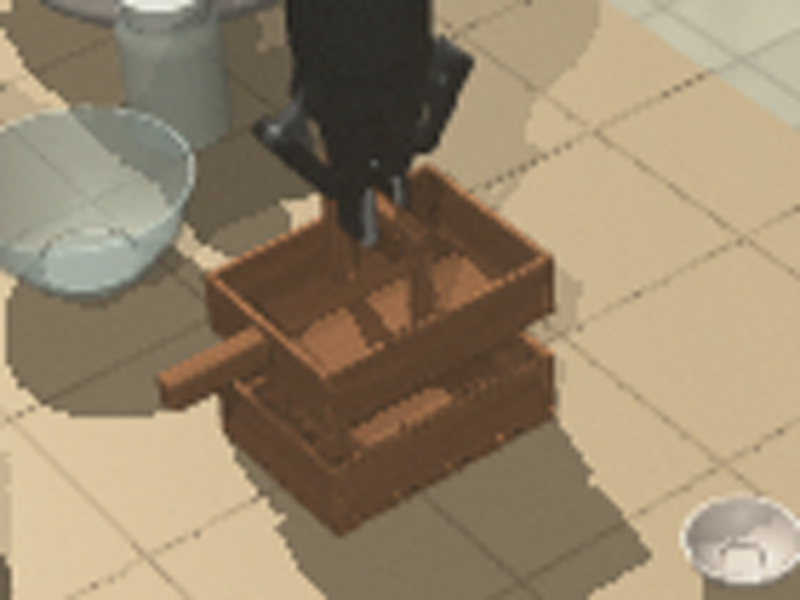

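View pics/w9.png

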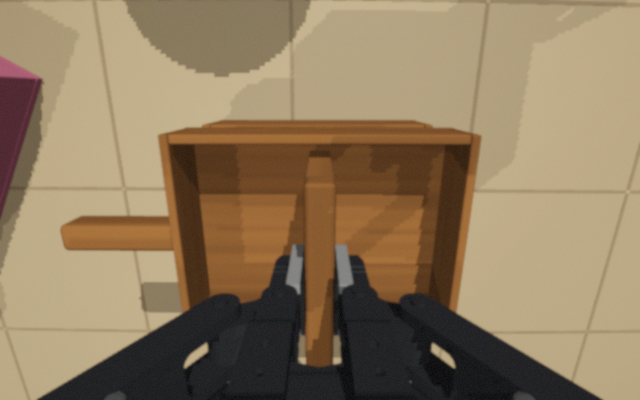

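```bash
python3 - <<'E'
from fit import *
pc=bot.camera_params('scene');ps=bot.camera_params('side');pw=bot.camera_params('wrist')
k=800/140
C=lambda x,y:(320+(x+.5)/k-.5,130+(y+.5)/k-.5);S=lambda x,y:(220+(x+.5)/k-.5,100+(y+.5)/k-.5)
zr=.1194
o=[((-.08,-.058,zr),C(203,203)),((.08,-.058,zr),C(488,353)),((.08,.058,zr),C(623,237)),((-.08,.058,zr),C(358,90))]
print('tray scene',*fit(pc,o,[.572,.227,0]))
o=[((-.08,.058,zr),S(208,277)),((-.08,-.058,zr),S(330,383)),((.08,-.058,zr),S(553,262)),((.08,.058,zr),S(428,166))]
print('tray side',*fit(ps,o,[.572,.227,0]))
o=[((-.08,-.058,.05),C(192,308)),((.08,-.058,.05),C(455,462)),((.08,.058,.05),C(599,338))]
print('base scene',*fit(pc,o,[.572,.227,0]))
o=[((-.08,-.058,.05),S(340,472)),((.08,-.058,.05),S(553,354))]
print('base side',*fit(ps,o,[.572,.227,0]))
D=[((-.08,.058,.05),(203,123)),((.08,.058,.05),(430,123))]
print('base wrist pred',proj(pw,np.array([[.5724-.08,.227+.058,.05],[.5724+.08,.227+.058,.05]])))
w=cv2.imread('pics/w9.png');cv2.imwrite('pics/w9c.png',cv2.resize(w[105:150,155:485],None,fx=2.4,fy=6,interpolation=cv2.INTER_CUBIC))
E
```

```text
tray scene [0.5773 0.2253 0.0139] [ 0.2093 -0.0771 -0.6822  1.3801  1.4307 -0.7717 -0.5164 -0.2913]
tray side [0.5728 0.2229 0.0198] [-0.7153  0.3659 -0.2599  0.0871  0.7934 -0.4395  0.2432 -0.1585]
base scene [0.5721 0.2255 0.0087] [-0.4243 -0.424   0.2183  0.4624  0.1633 -0.126 ]
base side [0.573  0.2257 0.0321] [-0.4825  0.6005  0.5115 -0.7694]
base wrist pred [[201.4601 123.9557]
 [434.6928 125.6016]]
```

View pics/w9c.png

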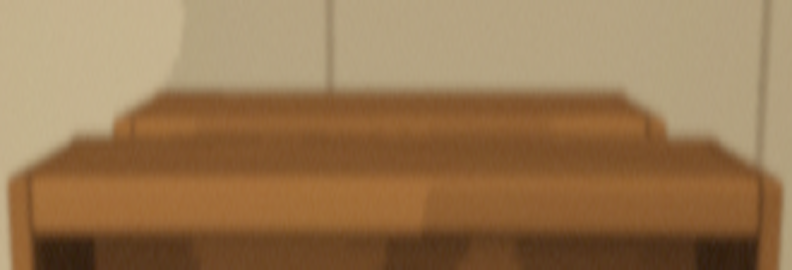

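```bash
python3 - <<'E'
from fit import *
pw=bot.camera_params('wrist')
for x,y in [(.5727,.2281),(.5721,.2270)]:
    for zr in (.1194,.1164):
        print(x,y,zr,proj(pw,np.array([[x+a,y+.058,zr] for a in (-.08,.08)])))
print(proj(pw,np.array([[.5721+a,.227+.058,.047] for a in (-.08,.08)])))
E
```

```text
0.5727 0.2281 0.1194 [[154.5734 133.1085]
 [482.5011 135.3881]]
0.5727 0.2281 0.1164 [[157.3851 132.4627]
 [479.6908 134.7059]]
0.5721 0.227 0.1194 [[153.6513 135.3862]
 [480.9647 137.6423]]
0.5721 0.227 0.1164 [[156.4732 134.7025]
 [478.1855 136.9229]]
[[202.4659 123.6075]
 [432.8356 125.2314]]
```

>>> apply_moves --commands '[{"travel": [0.001, -0.0005, 0.0003], "rot": [0, 0, 0], "fingers": 1}, {"travel": [0.003, -0.001, 0.0005], "rot": [0, 0, 0], "fingers": 1}, {"travel": [0.005, -0.001, 0.0005], "rot": [0, 0, 0], "fingers": 1}, {"travel": [0.007, -0.001, 0.0005], "rot": [0, 0, 0], "fingers": 1}, {"travel": [0.009, -0.001, 0.0005], "rot": [0, 0, 0], "fingers": 1}, {"travel": [0.011, -0.001, 0.0005], "rot": [0, 0, 0], "fingers": 1}, {"travel": [0.0125, -0.001, 0.0005], "rot": [0, 0, 0], "fingers": 1}, {"travel": [0.014, -0.001, 0.0005], "rot": [0, 0, 0], "fingers": 1}, {"travel": [0.0155, -0.001, 0.0005], "rot": [0, 0, 0], "fingers": 1}, {"travel": [0.0165, -0.001, 0.0005], "rot": [0, 0, 0], "fingers": 1}, {"travel": [0.0175, -0.001, 0.0005], "rot": [0, 0, 0], "fingers": 1}, {"travel": [0.0185, -0.001, 0.0005], "rot": [0, 0, 0], "fingers": 1}, {"travel": [0.0185, -0.001, 0.0005], "rot": [0, 0, 0], "fingers": 1}]'

```text
clock: 15.77
eef_pos: [0.5707, 0.2279, 0.296]
ee_rot: [[-0.0, 1.0, 0.007], [-0.0, 0.007, -1.0], [-1.0, -0.0, 0.0]]
contact_force: [-0.1, 0.1, -5.1]
width: 0.129
```

>>> apply_moves --commands '[{"travel": [0.001, 0, 0], "rot": [0, 0, 0], "fingers": 1}, {"travel": [0.002, 0, 0], "rot": [0, 0, 0], "fingers": 1}, {"travel": [0.003, 0, 0], "rot": [0, 0, 0], "fingers": 1}, {"travel": [0.004, 0, 0], "rot": [0, 0, 0], "fingers": 1}, {"travel": [0.005, 0, 0], "rot": [0, 0, 0], "fingers": 1}, {"travel": [0.005, 0, 0], "rot": [0, 0, 0], "fingers": 1}]'

```text
clock: 16.27
eef_pos: [0.5707, 0.228, 0.2909]
ee_rot: [[-0.001, 1.0, 0.007], [-0.0, 0.007, -1.0], [-1.0, -0.001, 0.0]]
contact_force: [0.6, -0.3, -5.6]
width: 0.126
```

Free still (force is just the weight). About 4 mm to go.

>>> apply_moves --commands '[{"travel": [0.0005, 0, 0], "rot": [0, 0, 0], "fingers": 1}, {"travel": [0.001, 0, 0], "rot": [0, 0, 0], "fingers": 1}, {"travel": [0.0015, 0, 0], "rot": [0, 0, 0], "fingers": 1}, {"travel": [0.002, 0, 0], "rot": [0, 0, 0], "fingers": 1}, {"travel": [0.0025, 0, 0], "rot": [0, 0, 0], "fingers": 1}, {"travel": [0.003, 0, 0], "rot": [0, 0, 0], "fingers": 1}, {"travel": [0.0035, 0, 0], "rot": [0, 0, 0], "fingers": 1}, {"travel": [0.0035, 0, 0], "rot": [0, 0, 0], "fingers": 1}]'

```text
clock: 16.93
eef_pos: [0.5707, 0.228, 0.2876]
ee_rot: [[-0.0, 1.0, 0.007], [-0.0, 0.007, -1.0], [-1.0, -0.0, 0.0]]
contact_force: [-0.0, 0.4, -5.9]
width: 0.127
```

>>> apply_moves --commands '[{"travel": [0.0005, 0, 0], "rot": [0, 0, 0], "fingers": 1}, {"travel": [0.0005, 0, 0], "rot": [0, 0, 0], "fingers": 1}, {"travel": [0.001, 0, 0], "rot": [0, 0, 0], "fingers": 1}, {"travel": [0.001, 0, 0], "rot": [0, 0, 0], "fingers": 1}]'

```text
clock: 17.27
eef_pos: [0.5708, 0.228, 0.2867]
ee_rot: [[0.0, 1.0, 0.007], [0.0, 0.007, -1.0], [-1.0, 0.0, -0.0]]
contact_force: [0.3, 0.0, -5.6]
width: 0.129
```

>>> apply_moves --commands '[{"travel": [0.0005, 0, 0], "rot": [0, 0, 0], "fingers": 1}, {"travel": [0.0005, 0, 0], "rot": [0, 0, 0], "fingers": 1}, {"travel": [0.001, 0, 0], "rot": [0, 0, 0], "fingers": 1}, {"travel": [0.001, 0, 0], "rot": [0, 0, 0], "fingers": 1}]'

```text
clock: 17.6
eef_pos: [0.5708, 0.228, 0.2867]
ee_rot: [[0.0, 1.0, 0.007], [-0.0, 0.007, -1.0], [-1.0, 0.0, 0.0]]
contact_force: [-3.8, -1.9, 2.2]
width: 0.126
```

```bash
python3 - <<'E'
from fit import *
a=bot.read_camera('scene');b=bot.read_camera('side')
f=lambda im:cv2.resize(im,(480,400),interpolation=cv2.INTER_CUBIC)[:, :400]
cv2.imwrite('pics/x10.png',np.hstack([f(a[130:235,330:456]),f(b[100:205,230:356])]))
E
```

```text
(no output)
```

View pics/x10.png

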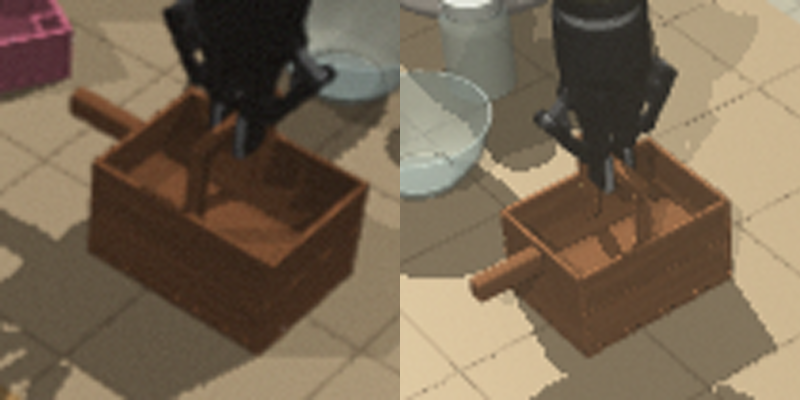

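Both views show the trays stacked flush with no gap. Release and rise; the jaws open inside the box, clear of its walls.

>>> apply_moves --commands '[{"travel": [0, 0, 0], "rot": [0, 0, 0], "fingers": 0}, {"travel": [0, 0, 0], "rot": [0, 0, 0], "fingers": 0}, {"travel": [0, 0, 0], "rot": [0, 0, 0], "fingers": 0}, {"travel": [0, 0, 0], "rot": [0, 0, 0], "fingers": 0}, {"travel": [0, 0, 0], "rot": [0, 0, 0], "fingers": 0}, {"travel": [0, 0, 0], "rot": [0, 0, 0], "fingers": 0}, {"travel": [0, 0, 0], "rot": [0, 0, 0], "fingers": 0}, {"travel": [-0.01, 0, 0], "rot": [0, 0, 0], "fingers": 0}, {"travel": [-0.03, 0, 0], "rot": [0, 0, 0], "fingers": 0}, {"travel": [-0.06, 0, 0], "rot": [0, 0, 0], "fingers": 0}, {"travel": [-0.09, 0, 0], "rot": [0, 0, 0], "fingers": 0}, {"travel": [-0.12, 0, 0], "rot": [0, 0, 0], "fingers": 0}, {"travel": [-0.13, 0, 0], "rot": [0, 0, 0], "fingers": 0}, {"travel": [-0.13, 0, 0], "rot": [0, 0, 0], "fingers": 0}, {"travel": [-0.13, 0, 0], "rot": [0, 0, 0], "fingers": 0}]'

```text
clock: 18.95
eef_pos: [0.5707, 0.228, 0.4159]
ee_rot: [[0.001, 1.0, 0.007], [0.0, 0.007, -1.0], [-1.0, 0.001, -0.0]]
contact_force: [0.9, -0.0, -0.0]
width: 1.0
```

```bash
python3 - <<'E'
from fit import *
a=bot.read_camera('scene');b=bot.read_camera('side');w=bot.read_camera('wrist')
f=lambda im:cv2.resize(im,(480,400),interpolation=cv2.INTER_CUBIC)[:, :400]
cv2.imwrite('pics/x11.png',np.hstack([f(a[130:235,330:456]),f(b[100:205,230:356])]));cv2.imwrite('pics/w11.png',w);cv2.imwrite('pics/sd11.png',b)
E
```

```text
(no output)
```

View pics/x11.png

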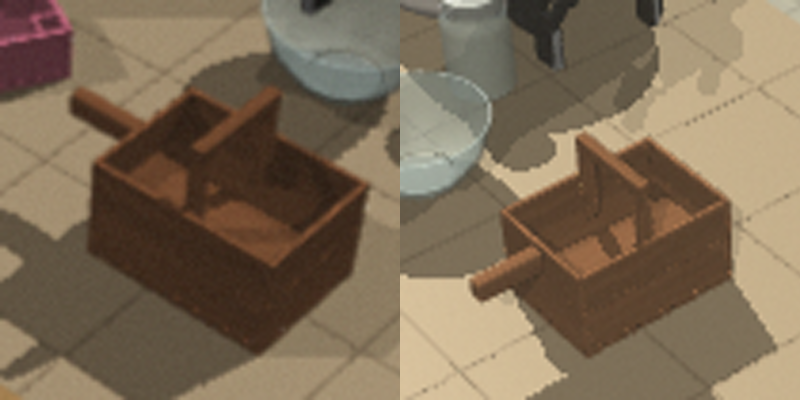

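View pics/w11.png

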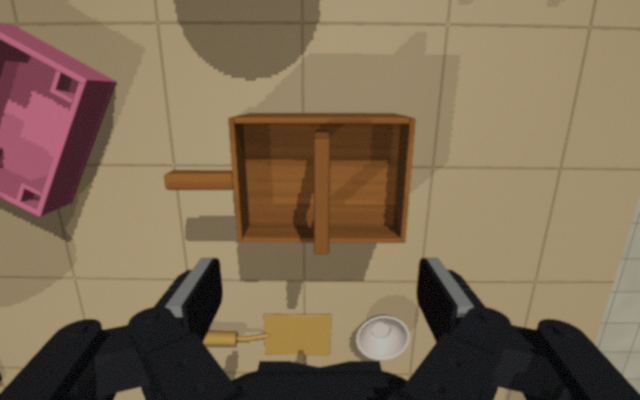

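View pics/sd11.png

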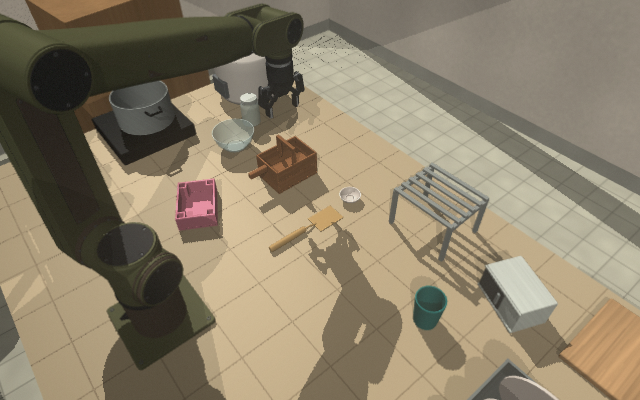

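The tray stands flush on the base, the gripper is clear above it, and the bystanders appear to be where they started. Handing in.

```bash
python3 -c "
from cell import bot
print(bot.finish_job())"
```

```text
the job is handed in; nothing more can be done
None
```

The upper tray is stacked on the brown lower tray and released, and I handed the job in at about 19 s of robot time. No verdict is reported, so the result rests on my own checks.

**What I did:**
- I drew the tray out 125 mm along the counter by its stub handle and let go, leaving its arch about 97 mm in front of the rack.
- I then gripped the arch, lifted it 160 mm and carried it over the brown lower tray. I left the pink look-alike alone.
- I lowered it slowly until the rim took the load, then opened the gripper and rose clear.

**Last checks:**
- **Seating:** the load came off the gripper and the descent stopped at a tool height of 0.2867 m, which is the height expected when fully seated. The force changed by about 8 N.
- **Appearance:** the scene and side pictures, before and after release, show the two boxes flush and parallel.
- **Surroundings:** the gripper is clear and open, and by eye the bowl, cup, dish and spatula stand where they were.

**Disagreement:** just before the final lowering, the cameras differed on how far the upper tray was off centre. The scene camera put it about 5 mm off in x and the side camera about 3 mm off in y. I relied on the wrist camera, which showed about 1 mm, and the lugs went in with no side force. I did not refit the tray positions after release.

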